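# Swing the model railway turntable round to the silo siding

### The job

The model railway turntable, with a hopper wagon on its deck, is locked on the middle siding by a spring index pin. Press down the thumb lever at the edge of the deck to draw the pin, swing the deck round until its track lines up with the siding that ends at the tall silo, and let the lever spring up again so that the pin drops fully home in the notch there. Work it gently, never forcing it, and leave the other things on the layout where they are.

Things in the scene. Friction and masses are not known exactly. Their poses are not given: they have to be found in the camera images.
- centre (a point): Point on the deck's vertical axis, 37 mm above the table; axes as turntable. The round planked deck, 148 mm across, turns on the base. It carries a straight track through the centre and a grey hopper wagon fixed to it (88 mm long, top 90 mm above the table). The thumb lever sticks out of the deck at the end across from the nose.
- turntable: Fixed grey disc 210 mm across; origin on its axis, 8 mm above the table. +x points along the middle siding, away from the lever; +y is left of that. Three siding stubs (46 mm high, ending 141 mm out) leave it at 0, +0.45 (left) and -0.45 rad (right). On the lever's side a steel rim (78 to 102 mm out, top 36 mm above the table) has 3 notches 15 mm wide, one for each siding.
- nose (a point): End of the deck's track, on the deck, 104 mm from the centre and 46 mm above the table: it faces the siding on which the deck stands. It lies straight across from the lever, so the lever swings to the other side.
- tray (a point): Centre of the upper face of the lever's thumb tray, 172 mm from the axis and 64 mm above the table while up; moves with the lever. Aluminium dish 40 mm long (radially), 40 mm wide inside, open above, with an ear 20 mm high and 5 mm thick along each side (tops 84 mm above the table) and a 5 mm lip at the outer end. Fingers set between the ears press the lever and push the deck round by the ears.
- pivot (a point): Middle of the lever's level axle on the deck, 126 mm from the deck's axis and 48 mm above the table, square to the lever. The lever tips about it: tray (outer end) down, pin (inner end, 94 mm from the deck's axis) up. Its fork's cheeks rise to 57 mm.
- deck (a joint): Angle of the deck on the base, rad: 0 = nose at the middle siding, positive = counterclockwise from above. The next notches are at +0.45 (nose at the left siding) and -0.45 (right siding). It turns from -0.68 to +0.68 with a little friction and stays where it is left; with the pin home it has about 0.03 rad of play either way.
- lever (a joint): Angle of the lever, rad: 0 = up, pin home in a notch; grows as the tray is pressed down, stop at 0.52 (tray 24 mm down). A spring lifts it: about 5 N on the tray at 0, 8 N at the stop. The 10 mm pin is clear of the rim above about 0.38 (tray 17 mm down). Let go between notches, the pin rests on the rim near 0.36, slides along it as the deck is pushed and drops into the next notch.
- silo: Tall metal silo with a conical roof, 60 mm across its foot and 144 mm high, fixed at the end of the left or of the right siding, 176 mm from the turntable's centre (which one varies). Origin at the centre of its foot.
- tank: Squat domed metal tank, 68 mm across its foot and 59 mm high, fixed at the end of the other one of those two sidings. Origin at the centre of its foot.
- car_floor_6: Loose long toy car, 110 x 29 x 28 mm, standing on the layout; origin under its centre. Bystander.
- car_yellow: Loose short toy car, 64 x 29 x 22 mm, standing on the layout; origin under its centre. Bystander.
- tape_roll: Roll of masking tape lying flat, 100 mm across, 25 mm high; bystander, origin under its centre.
- tape_measure: Pocket tape measure, 58 x 73 x 34 mm; bystander, origin under its centre.
- paint_pot_2: Small paint pot, 35 mm across, 36 mm high; bystander, origin under its centre.
- glue_bottle: Standing glue bottle with a nozzle, 63 mm across, 216 mm high; bystander, origin under its centre.
Things that resemble listed ones, but are neither listed nor needed, are in the scene too. Leave any red look-alike of the silo alone.

How it is judged:
On the way, in this order (a step that is already met when the one before it is completed fails the run):
1. the lever is pressed and the pin drawn clear of the middle notch (value of joint lever above 0.36 rad and value of joint deck between -0.12 and 0.12 rad), for 0.1 s.
2. the deck is swung more than half of the way towards the silo's siding (((y of silo in the frame of turntable above 0 m and value of joint deck between 0.27 and 0.69 rad) or (not (y of silo in the frame of turntable above 0 m) and value of joint deck between -0.69 and -0.27 rad))).
At the end, for the whole second after the job is handed in: The deck's track is lined up with the silo's siding (deck angle within 0.05 rad of the +0.45 or -0.45 notch on the silo's side), the pin is fully home in that notch (lever below 0.06 rad) and the deck is at rest (((y of silo in the frame of turntable above 0 m and value of joint deck between 0.4 and 0.5 rad) or (not (y of silo in the frame of turntable above 0 m) and value of joint deck between -0.5 and -0.4 rad)) and value of joint lever below 0.06 rad and velocity of joint deck between -0.05 and 0.05 rad/s); the robot touches nothing.
It fails at once if the turntable, deck or lever is forced: the fingers press on it with more than 40 N (contact force between the fingers and turntable above 40 N).
It fails at once if a loose thing on the layout is moved more than 30 mm (distance of any of car_floor_6, car_yellow, tape_roll, tape_measure, paint_pot_2, glue_bottle from where it was at the start of the episode above 0.03 m).
It also fails if it takes over 40 s, if anything falls off the work surface, if the arm or the gripper's body presses on something with over 40 N, if the wrist force passes 120 N, or if a joint passes its speed limit or range.

### The arm

A 7-joint arm with a two-finger parallel gripper is mounted at the origin on the work surface; the furniture and walls round the work are solid. World frame = base frame: x ahead of the robot, y to its left, z up, the work surface at z = 0. Lengths are in m, angles in rad, forces in N, time in s.
With the tool pointing down it reaches from about 0.4 to 0.85 m from the base axis. Payload 10.4 kg.
Tool frame: the origin (TCP) lies on the centre line of the jaws, within the pads' length; the fingertips stand 17 mm ahead of it and the grasp point (between the pads) lies 2 mm behind it; z points along the fingers, y is the line along which they close (so a half turn about z gives the same grasp; the last joint's range is limited). The gripper opens to 85 mm and grips with 20 to 120 N. Pads are 22 mm wide; open, the fingers measure 114 mm over their backs; the gripper's body (76 mm by 85 mm) begins 54 mm behind the grasp point. The pads swing forward as they close: fully open they stand 13 mm farther back than shut.
Start: joints at [1.283, 0.332, -0.065, 1.46, 0.022, 1.35, -0.088], TCP at [0.164, -0.603, 0.248] pointing down, gripper open.
Joint ranges: [-2.6, 2.6], [-0.5, 2.12], [-1.47, 1.34], [0.16, 2.42], [-1.27, 4.41], [0.06, 2.06], [-2.6, 2.6]. Speed limits (rad/s): [2.22, 2.22, 2.79, 2.79, 3.14, 3.14, 3.14].

### API

Orientations are given as a unit quaternion [x, y, z, w].
In Python, from workcell import get_obs, optics, job gives the robot as it stands. The module is installed in compiled form; this text tells all that it offers.
- The arm moves only by the tool send_rows, never from a script. Its argument "plan" is a list that holds one entry, the list of rows, each a list of 7 numbers: the turn, a rotation vector about the tool's x, y, z in units of 1.5 rad (1.0 is 1.5 rad), then the shift along the tool's x, y, z in units of 20 cm (1.0 is 20 cm), then the opening, from 0 (shut) to 1 (fully open). A call has 1 to 20 rows; each row shifts and turns the commanded pose from where the row before left it, along the tool's axes as they then stand; what a row does not reach is not made up. A row lasts 1/12 s, in which the tool goes at most 41.7 mm and 7.16 degrees, less where a joint would pass 70% of its speed; a pose out of reach is approached as far as the arm can. A call with a number of a shift or a turn outside -1 to 1 is refused whole. A call with a gripper value outside its range is refused whole. The fingers move at their own pace and stop on an object; "squeeze" is the grip in N (left out, the last holds). Time passes only in rows, so rows that do not move let the fingers close. It gives the time, the measured TCP pose, the force, the opening and the grip force at its end, in the units of the state.
- get_obs(): the state, without advancing time (a new reading comes with each control period).
- optics.camera(name): name is "side" or "top"; returns the picture (384x512x3 uint8, red, green, blue); there is no depth.
- optics.get_calibration(name): a dict with "intrinsics" (3x3 intrinsics, pixels), "world_from_camera" (4x4, takes a point from camera to world coordinates). Camera axes: x right, y up, looking along -z (the intrinsics and any distortion apply to the point x, -y, -z); pixel columns grow to the right and rows downward; lengths in m; the calibration is good to about 2 mm. A picture is of the moment at which its call begins. get_calibration takes no time and is no camera call.
- job.hand_in(): hands the job in; it is judged then, once.
The state is a dict: "clock": time; "joint_pos": joint angles; "joint_velocities": joint speeds; "tau": joint torques, N m; "position": TCP position; "ee_rot": TCP orientation; "ft_force": force on the tool from outside, world axes, zero at the start; "torque": the same for the moment, N m; "grip_width": opening from 0.0 (shut) to 1.0 (fully open); "grasp_force": force on a finger pad.
Only numpy, scipy, OpenCV 4.12 (cv2) and the standard library are available. Lean on these libraries where they do the work, as an engineer would, in place of code of your own. Each camera call takes 0.05 s, during which the arm holds its last target. There are 200 camera calls.

## Working session

There is one attempt and no reset: what is moved stays moved. The work goes in short steps, Python scripts to look and compute and a tool call to move; the robot and the scene stay as the last step left them, time stands still between calls to the robot, and variables do not carry over. Pictures are saved under pics/ and viewed, at most 10 in all, crops included, and the job is handed in when it is done.

Besides the shell and the picture viewer there is one more tool, called after "Call:" as name([rows], argument=value, ...), one row to a line, values as JSON. send_rows: Moves the arm, as the interface text tells. Its arguments: {"type":"object","properties":{"plan":{"type":"array"},"squeeze":{"type":"number"}},"required":["plan"]}

```bash
mkdir -p pics; cat > h.py <<'E'
import numpy as np, cv2
from workcell import get_obs, optics, job
def ray(cam,uv):
    c=optics.get_calibration(cam);K=np.array(c["intrinsics"]);T=np.array(c["world_from_camera"])
    d=np.linalg.inv(K)@[uv[0],uv[1],1.];d=T[:3,:3]@(d*[1,-1,-1]);return T[:3,3],d
def onz(cam,uv,z):
    o,d=ray(cam,uv);return o+d*(z-o[2])/d[2]
def proj(cam,p):
    c=optics.get_calibration(cam);K=np.array(c["intrinsics"]);T=np.linalg.inv(np.array(c["world_from_camera"]))
    q=(T@np.r_[p,1])[:3]*[1,-1,-1];q=K@q;return q[:2]/q[2]
E
python3 - <<'E'
from h import *
for n in("top","side"):
    im=optics.camera(n);cv2.imwrite(f"pics/{n}0.png",cv2.resize(im[...,::-1],(800,600),interpolation=cv2.INTER_CUBIC));np.save(n,im)
    c=optics.get_calibration(n);print(n,c)
print(get_obs())
E
```

```text
top {'intrinsics': array([[453.0188658 ,   0.        , 260.04536868],
       [  0.        , 453.0188658 , 196.6268754 ],
       [  0.        ,   0.        ,   1.        ]]), 'world_from_camera': array([[ 0.02615777,  0.98873726, -0.1473581 ,  0.18017649],
       [-0.99933021,  0.02963718,  0.02146562,  0.09936917],
       [ 0.02559113,  0.14669791,  0.98885025,  1.48678693],
       [ 0.        ,  0.        ,  0.        ,  1.        ]])}
side {'intrinsics': array([[355.8494259 ,   0.        , 251.34089535],
       [  0.        , 355.8494259 , 194.87535448],
       [  0.        ,   0.        ,   1.        ]]), 'world_from_camera': array([[ 0.999189  , -0.02276075,  0.03321583,  0.45284657],
       [ 0.04012599,  0.63155009, -0.77429606, -0.94104738],
       [-0.0033539 ,  0.77500092,  0.6319512 ,  0.90886532],
       [ 0.        ,  0.        ,  0.        ,  1.        ]])}
{'clock': 0.1, 'joint_pos': array([ 1.28337718,  0.33278721, -0.06472355,  1.460852  ,  0.0216031 ,
        1.34990121, -0.08850123]), 'joint_velocities': array([ 0.00023547, -0.00125471, -0.0006078 , -0.00183039, -0.00079245,
       -0.00037512,  0.0009873 ]), 'tau': array([ 7.50000581e-04, -6.26746845e+01,  4.86307754e-02, -3.92434108e+01,
        1.61647762e-02,  7.03673039e-03,  1.52389589e-05]), 'position': array([ 0.16351286, -0.60290748,  0.24761149]), 'ee_rot': array([ 9.91243764e-01,  1.32043206e-01, -1.08525099e-04, -6.16555272e-04]), 'ft_force': array([ 0.09539508, -0.32599756,  0.66265757]), 'torque': array([-0.0404074 , -0.03794994, -0.0392144 ]), 'grasp_force': 0.0, 'grip_width': 0.9971517038600987}
```

View pics/top0.png

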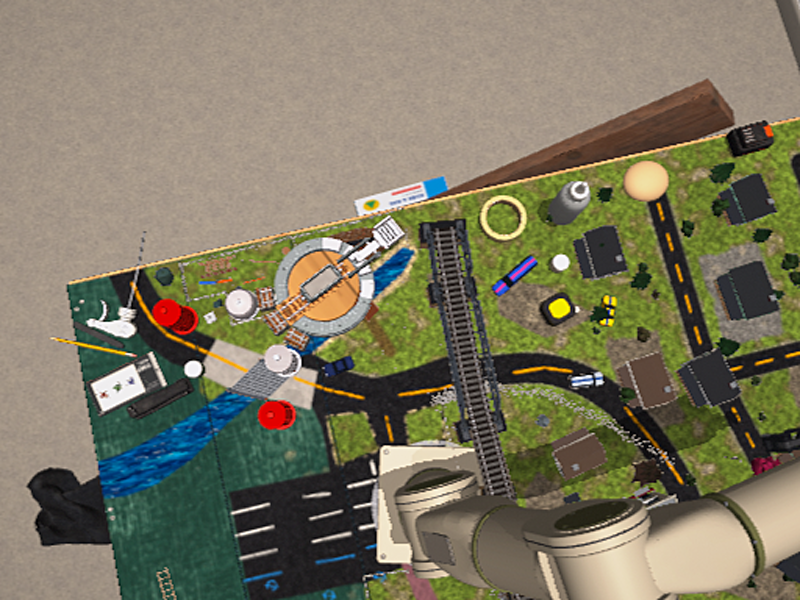

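View pics/side0.png

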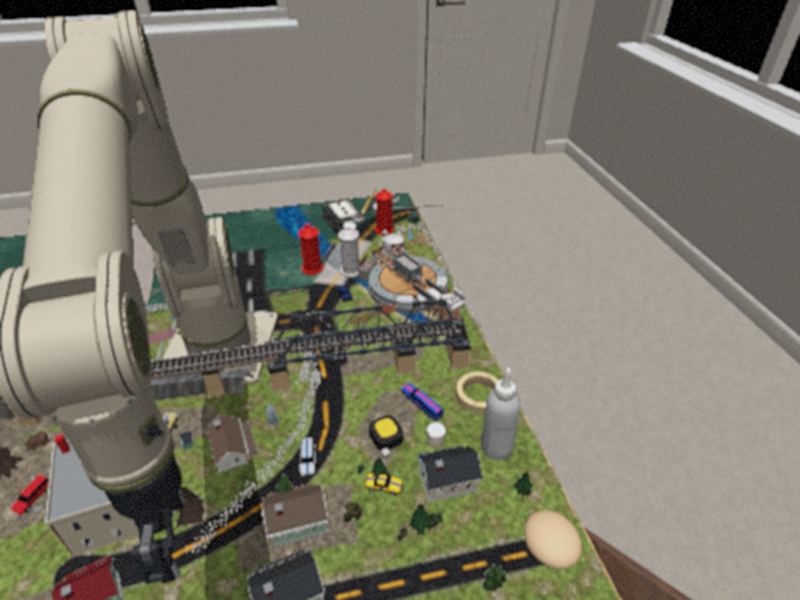

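The top view shows the turntable at about (325,285), the tray at (388,235), and two grey-white towers at (282,360) and (240,303), with red look-alikes at (175,316) and (277,414). In the side view, the tall grey tower is at (349,250) and the squat one at (393,245). I'll confirm this in an enlarged crop.

```bash
python3 - <<'E'
from h import *
t=np.load("top.npy")[...,::-1];s=np.load("side.npy")[...,::-1]
a=cv2.resize(t[125:265,125:275],(450*1,420),interpolation=cv2.INTER_CUBIC)
b=cv2.resize(s[115:220,190:302],(336,315),interpolation=cv2.INTER_CUBIC)
c=np.zeros((420,786,3),np.uint8);c[:,:450]=a;c[:315,450:]=b
cv2.imwrite("pics/crop.png",c)
# deck orange mask
hsv=cv2.cvtColor(t,cv2.COLOR_BGR2HSV);m=cv2.inRange(hsv,(8,100,120),(20,200,255))
m[:, :165]=0;m[:,245:]=0;m[:150]=0;m[215:]=0
pts=cv2.findNonZero(m);h=cv2.convexHull(pts);print(cv2.minEnclosingCircle(h),cv2.fitEllipse(h))
for uv in [(180,230),(181,224),(154,194),(208,182),(248,149)]: print(uv,onz("top",uv,.037).round(3))
E
```

```text
((203.0, 181.0), 47.2017936706543) ((202.54209899902344, 180.54275512695312), (76.0042953491211, 91.43113708496094), 105.58380126953125)
(180, 230) [0.281 0.32  0.037]
(181, 224) [0.3   0.318 0.037]
(154, 194) [0.395 0.41  0.037]
(208, 182) [0.439 0.238 0.037]
(248, 149) [0.553 0.112 0.037]
```

View pics/crop.png

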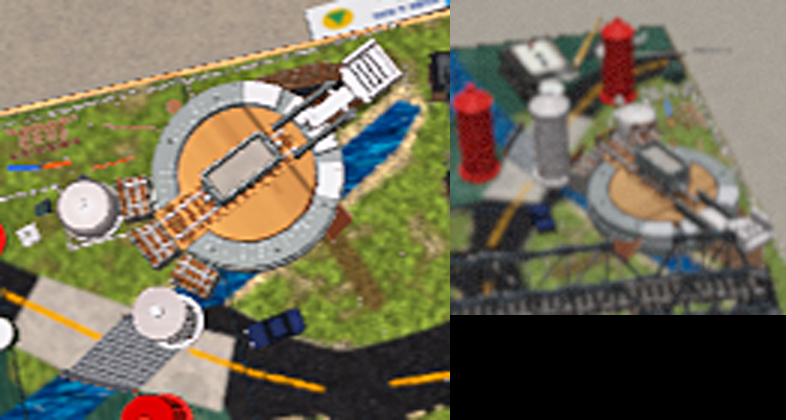

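The crop confirms it. The tall grey tower at crop (165,315) is the silo: grey and tall in the side view, at the end of a siding. The squat one at (88,208) is the tank. Seen from lever to nose, the silo lies to the left, so the target is +0.45. The tray's ear tops span about (342..403, 42..100) in the crop.

```bash
python3 - <<'E'
from h import *
P=lambda x,y:(x/3+125-.33,y/3+125-.33)
t=np.load("top.npy");hsv=cv2.cvtColor(t,cv2.COLOR_RGB2HSV)
# grey/white disc and tray by low saturation
m=cv2.inRange(hsv,(0,0,90),(179,60,255))
sub=m[133:165,232:268]
n,l,st,ce=cv2.connectedComponentsWithStats(sub)
for r in sub: print(''.join('#' if v else '.' for v in r))
# deck by orange inside disc
o=cv2.inRange(hsv,(8,90,110),(22,220,255));yy,xx=np.mgrid[:384,:512]
o[np.hypot(xx-206.8,yy-183)>25.5]=0
h=cv2.convexHull(cv2.findNonZero(o));print("deck",cv2.fitEllipse(h),cv2.boundingRect(h))
for px in [P(245.5,174)]:
    C=onz("top",px,.037);print("C",C)
cs=[P(342,68),P(380,42),P(403,74),P(360,100)]
for q in cs: print(onz("top",q,.08).round(4))
T=onz("top",np.mean(cs,0),.078);print("T",T,np.linalg.norm((T-C)[:2]),np.arctan2(*(T-C)[1::-1]))
for n,q in (("silo",P(170,318)),("tank",P(93,211))):
    S=onz("top",q,.05);d=(S-C)[:2];print(n,S,np.hypot(*d),np.arctan2(d[1],d[0]))
E
```

```text
#........###########..####..........
##.....########.....................
##########........##................
######.........##...................
#........###........................
.....##.........##..................
....###.......#####.................
.............###.###................
............#########...............
..........###########...............
.........###.#########..............
........###############.............
.......#################............
.........################...#.......
.......#####.############..##.......
......##########.#########..........
.......####.#################.......
.......######################.......
.......############.######.##.......
.####...########.##.####....#.......
.##....###############.....##.......
####..################..............
#.##################................
...###############...........#......
..################..................
.##########...###........####.......
#########......#.......##.....#.....
#########.............#..........#..
############.........#...........#..
#####...####........#...............
####...#####.......#............#...
###...####........#............#....
deck ((205.8363800048828, 183.2675323486328), (44.62992858886719, 48.409542083740234), 58.491512298583984) (183, 160, 47, 46)
C [0.43673921 0.24261841 0.037     ]
[0.5466 0.1411 0.08  ]
[0.5764 0.1016 0.08  ]
[0.5422 0.0761 0.08  ]
[0.5124 0.1209 0.08  ]
T [0.54483609 0.10998481 0.078     ] 0.17110407878931885 -0.8869735032239715
silo [0.27819087 0.31386496 0.05      ] 0.17382073895581632 2.7192644557328784
tank [0.38954072 0.40123827 0.05      ] 0.16549306951339773 1.8600105946588885
```

Call:
send_rows([
  [[0,0,0,0,0,-0.15,0],[0,0,0,0,0,-0.15,0],[0,0,0,0.14,-0.07,-0.05,0],[0,0,0,0.14,-0.07,-0.05,0],[0,0,0,0.14,-0.07,0,0],[0,0,0,0.14,-0.07,0,0],[0,0,0,0.14,-0.07,0,0],[0,0,0,0.14,-0.07,0,0],[0,0,0,0.14,-0.07,0,0],[0,0,0,0.14,-0.07,0,0],[0,0,0,0.14,-0.07,0,0],[0,0,0,0.14,-0.07,0,0],[0,0,0,0.14,-0.07,0,0],[0,0,0,0.14,-0.07,0,0],[0,0,0,0.14,-0.07,0,0],[0,0,0,0.14,-0.07,0,0],[0,0,0,0,0,0,0],[0,0,0,0,0,0,0]],
])

```text
clock: 1.6
position: [0.4918, -0.3095, 0.3277]
ee_rot: [0.991, 0.134, -0.0, -0.001]
ft_force: [-0.3, -0.9, -1.0]
grip_width: -0.001
grasp_force: 0.0
```

Call:
send_rows([
  [[0,0,0,0.058,-0.139,0,0],[0,0,0,0.058,-0.139,0,0],[0,0,0,0.058,-0.139,0,0],[0,0,0,0.058,-0.139,0,0],[0,0,0,0.058,-0.139,0,0],[0,0,0,0.058,-0.139,0,0],[0,0,0,0.058,-0.139,0,0],[0,0,0,0.058,-0.139,0,0],[0,0,0,0.058,-0.139,0,0],[0,0,0,0.058,-0.139,0,0],[0,0,0,0.058,-0.139,0,0],[0,0,0,0.058,-0.139,0,0],[0,0,0,0.058,-0.139,0,0],[0,0,0,0.058,-0.139,0,0],[0,0,-0.07,0,0,-0.1,0],[0,0,-0.07,0,0,-0.0,0],[0,0,-0.07,0,0,0,0],[0,0,-0.07,0,0,0,0],[0,0,0,0,0,0,0],[0,0,0,0,0,0,0]],
])

```text
clock: 3.27
position: [0.5456, 0.1055, 0.3481]
ee_rot: [0.943, 0.333, -0.0, 0.0]
ft_force: [-0.9, -0.1, -1.3]
grip_width: 0.004
grasp_force: 0.0
```

Call:
send_rows([
  [[0,0,0,0,0,0.13,0],[0,0,0,0,0,0.13,0],[0,0,0,0,0,0.13,0],[0,0,0,0,0,0.13,0],[0,0,0,0,0,0.13,0],[0,0,0,0,0,0.13,0],[0,0,0,0,0,0.13,0],[0,0,0,0,0,0.13,0],[0,0,0,0,0,0,0],[0,0,0,0,0,0,0]],
])

```text
clock: 4.1
position: [0.5449, 0.1061, 0.1398]
ee_rot: [0.942, 0.334, -0.001, -0.0]
ft_force: [0.4, -0.2, -0.6]
grip_width: -0.004
grasp_force: 0.0
```

```bash
python3 - <<'E'
from h import *
t=optics.camera("top")[...,::-1];s=optics.camera("side")[...,::-1]
o=get_obs();print(o["position"],o["ft_force"])
T=np.array([.545,.110,.064])
print([ (n,proj(n,T),proj(n,o["position"]-[0,0,.017])) for n in("top","side")])
a=cv2.resize(t[100:220,170:300],(520,480)[::1],interpolation=cv2.INTER_CUBIC)
u,v=map(int,proj("side",T));print(u,v)
b=cv2.resize(s[v-40:v+40,u-35:u+35],(280,320),interpolation=cv2.INTER_CUBIC)
c=np.zeros((480,800,3),np.uint8);c[:,:520]=a;c[:320,520:]=b
cv2.imwrite("pics/c2.png",c)
E
```

```text
[0.54640226 0.10673673 0.14205022] [ 0.51371486  0.41301206 -0.17149597]
[('top', array([248.41587755, 149.38185486]), array([249.48908052, 144.03996536])), ('side', array([287.61895893, 193.04402324]), array([289.05516177, 180.6412378 ]))]
287 193
```

View pics/c2.png

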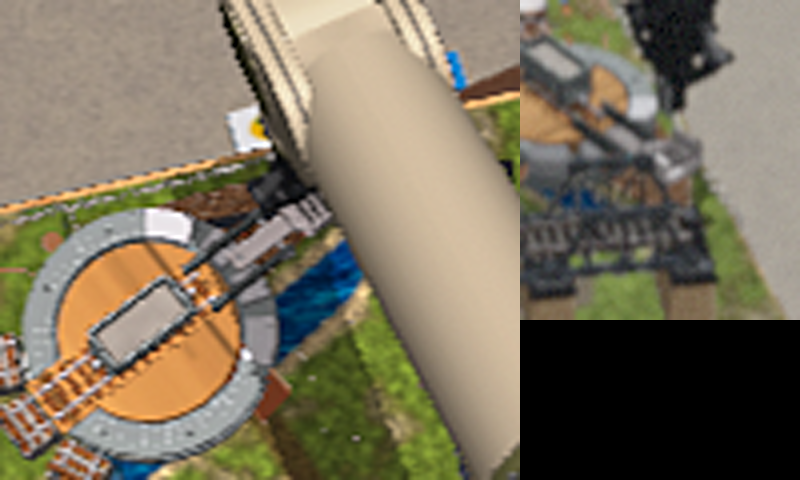

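The side crop shows the shut fingertips (about 680,108) just above the tray (about 675,157). I'll enlarge it once to check the lateral alignment.

```bash
python3 - <<'E'
from h import *
s=np.mean([optics.camera("side") for _ in range(4)],0).astype(np.uint8)[...,::-1]
C=np.array([.4367,.2426,0]);r=np.array([np.cos(-.887),np.sin(-.887),0]);q=np.array([-r[1],r[0],0])
k=12;b=cv2.resize(s[165:213,257:317],(720,576),interpolation=cv2.INTER_CUBIC)
f=lambda p:tuple(int(x) for x in (proj("side",p)-[257,165]+.5)*k)
for a in(.152,.192):
  for w in(-.0225,.0225): cv2.circle(b,f(C+r*a+q*w+[0,0,.084]),3,(0,0,255),-1)
cv2.circle(b,f(get_obs()["position"]-[0,0,.017]),3,(0,255,0),-1)
cv2.imwrite("pics/c3.png",b)
E
```

```text
(no output)
```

View pics/c3.png

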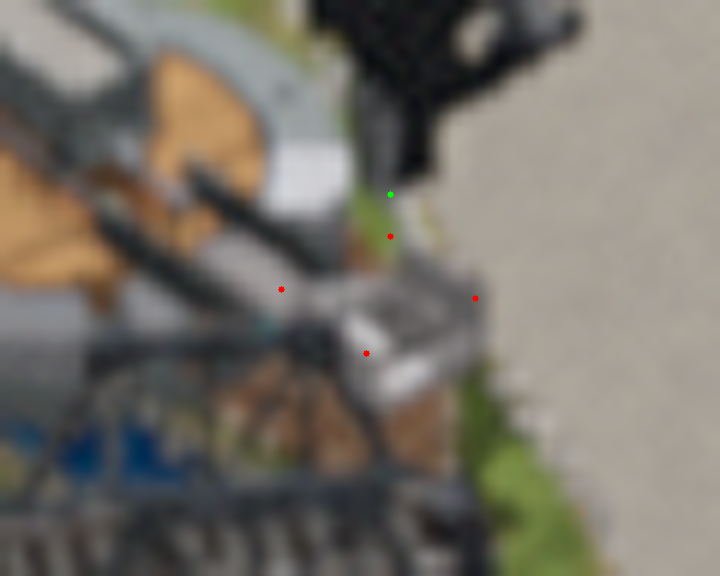

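The projected ear-top points (red) match the tray to within about 4 mm, and the fingertip is where it should be, above the middle of the dish. Lowering now.

Call:
send_rows([
  [[0,0,0,0.01,0,0.06,0],[0,0,0,0,0,0.06,0],[0,0,0,0,0,0.06,0],[0,0,0,0,0,0.06,0],[0,0,0,0,0,0.03,0],[0,0,0,0,0,0,0],[0,0,0,0,0,0,0]],
])

```text
clock: 4.98
position: [0.5468, 0.108, 0.0858]
ee_rot: [0.942, 0.336, -0.0, -0.0]
ft_force: [0.3, 0.4, 0.7]
grip_width: -0.001
grasp_force: 0.0
```

Call:
send_rows([
  [[0,0,0,0,0,0.015,0],[0,0,0,0,0,0.015,0],[0,0,0,0,0,0.015,0],[0,0,0,0,0,0,0]],
])

```text
clock: 5.32
position: [0.5483, 0.1073, 0.0779]
ee_rot: [0.942, 0.335, 0.001, 0.001]
ft_force: [0.9, -2.4, 6.1]
grip_width: 0.0
grasp_force: 3.0
```

Call:
send_rows([
  [[0,0,0,0,0,0.015,0],[0,0,0,0,0,0.015,0],[0,0,0,0,0,0,0]],
])

```text
clock: 5.57
position: [0.5491, 0.1066, 0.0722]
ee_rot: [0.942, 0.335, 0.002, 0.001]
ft_force: [3.5, -3.9, 7.4]
grip_width: 0.002
grasp_force: 4.0
```

Call:
send_rows([
  [[0,0,0,0,0,0.01,0],[0,0,0,0,0,0.01,0],[0,0,0,0,0,0.01,0],[0,0,0,0,0,0,0]],
])

```text
clock: 5.9
position: [0.5495, 0.1062, 0.0665]
ee_rot: [0.942, 0.335, 0.002, 0.002]
ft_force: [3.9, -6.0, 7.7]
grip_width: -0.003
grasp_force: 4.6
```

Call:
send_rows([
  [[0,0,0,0,0,0.005,0],[0,0,0,0,0,0.005,0],[0,0,0,0,0,0,0]],
])

```text
clock: 6.15
position: [0.5495, 0.1062, 0.0647]
ee_rot: [0.942, 0.335, 0.002, 0.002]
ft_force: [4.6, -5.7, 7.0]
grip_width: 0.003
grasp_force: 4.7
```

Call:
send_rows([
  [[0,0,0,0,0,0.006,0],[0,0,0,0,0,0.006,0],[0,0,0,0,0,0,0]],
])

```text
clock: 6.4
position: [0.5495, 0.1063, 0.0623]
ee_rot: [0.942, 0.335, 0.002, 0.002]
ft_force: [4.2, -5.8, 7.7]
grip_width: -0.001
grasp_force: 4.8
```

Call:
send_rows([
  [[0,0,0,0,0,0.006,0],[0,0,0,0,0,0,0]],
])

```text
clock: 6.57
position: [0.5495, 0.1064, 0.0611]
ee_rot: [0.942, 0.335, 0.002, 0.001]
ft_force: [4.2, -5.4, 6.5]
grip_width: 0.001
grasp_force: 4.8
```

Call:
send_rows([
  [[0,0,0,0,0,0.006,0],[0,0,0,0,0,0,0]],
])

```text
clock: 6.73
position: [0.5494, 0.1064, 0.0599]
ee_rot: [0.942, 0.335, 0.002, 0.001]
ft_force: [3.5, -4.1, 6.6]
grip_width: 0.002
grasp_force: 4.8
```

Call:
send_rows([
  [[0,0,0,0,0,0.006,0],[0,0,0,0,0,0,0]],
])

```text
clock: 6.9
position: [0.5495, 0.1066, 0.0588]
ee_rot: [0.942, 0.335, 0.002, 0.001]
ft_force: [3.8, -5.0, 7.6]
grip_width: 0.001
grasp_force: 5.0
```

Call:
send_rows([
  [[0,0,0,0,0,0.006,0],[0,0,0,0,0,0,0]],
])

```text
clock: 7.07
position: [0.5502, 0.1071, 0.0585]
ee_rot: [0.942, 0.335, 0.003, 0.001]
ft_force: [3.4, -4.8, 13.8]
grip_width: -0.001
grasp_force: 7.3
```

Call:
send_rows([
  [[0,0,0,0,0,-0.01,0],[0,0,0,0,0,0,0],[0,0,-0.02,0.026,-0.0004,0,0],[0,0,-0.02,0.026,-0.0004,0,0],[0,0,-0.02,0.026,-0.0004,0,0],[0,0,-0.02,0.026,-0.0004,0,0],[0,0,0,0,0,0,0]],
])

```text
clock: 7.65
position: [0.5655, 0.1212, 0.0598]
ee_rot: [0.92, 0.392, 0.003, 0.001]
ft_force: [5.6, -4.9, 7.5]
grip_width: 0.001
grasp_force: 4.9
```

Call:
send_rows([
  [[0,0,-0.02,0.026,-0.0004,0,0],[0,0,-0.02,0.026,-0.0004,0,0],[0,0,-0.02,0.026,-0.0004,0,0],[0,0,-0.02,0.026,-0.0004,0,0],[0,0,-0.02,0.026,-0.0004,0,0],[0,0,0,0,0,0,0]],
])

```text
clock: 8.15
position: [0.5823, 0.1415, 0.0599]
ee_rot: [0.888, 0.46, 0.003, 0.002]
ft_force: [6.7, -3.9, 7.1]
grip_width: 0.005
grasp_force: 4.9
```

```bash
python3 - <<'E'
from h import *
t=np.mean([optics.camera("top") for _ in range(2)],0).astype(np.uint8)[...,::-1]
o=get_obs();d=o["position"]-[.4367,.2426,0];print(o["position"],np.hypot(*d[:2]),np.arctan2(d[1],d[0]),o["ft_force"])
cv2.imwrite("pics/c4.png",cv2.resize(t[140:240,150:270],(600,500),interpolation=cv2.INTER_CUBIC))
E
```

```text
[0.58200266 0.14109068 0.05987576] 0.17724842919117445 -0.6097897981028739 [ 6.38660088 -3.95417145  7.5742528 ]
```

View pics/c4.png

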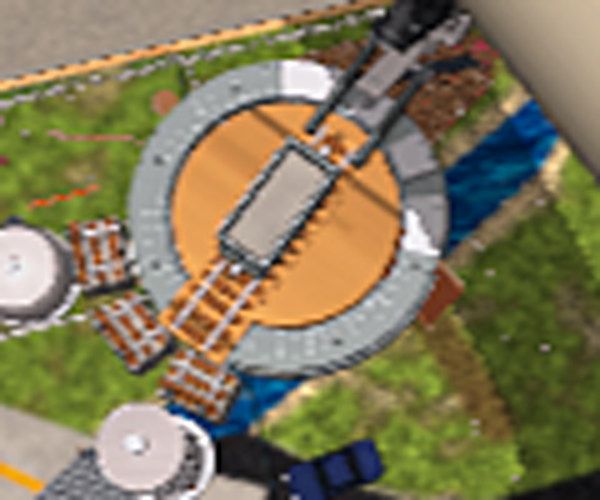

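The deck is turning: the wagon axis now runs from (245,250) to (315,160) and points between the middle siding and the silo siding. Continuing.

Call:
send_rows([
  [[0,0,-0.02,0.026,-0.0004,0,0],[0,0,-0.02,0.026,-0.0004,0,0],[0,0,-0.02,0.026,-0.0004,0,0],[0,0,-0.02,0.026,-0.0004,0,0],[0,0,-0.02,0.026,-0.0004,0,0],[0,0,-0.02,0.026,-0.0004,0,0],[0,0,0,0,0,0,0]],
])

```text
clock: 8.83
position: [0.5981, 0.1688, 0.0601]
ee_rot: [0.843, 0.538, 0.003, 0.002]
ft_force: [7.7, -3.9, 7.1]
grip_width: 0.003
grasp_force: 5.0
```

```bash
cat > wag.py <<'E'
from h import *
def wagon(t):
    # grey wagon top within the orange deck: min-area rectangle of non-orange blob in the middle
    hsv=cv2.cvtColor(t,cv2.COLOR_RGB2HSV);m=cv2.inRange(hsv,(0,0,110),(179,70,255))
    yy,xx=np.mgrid[:384,:512];m[np.hypot(xx-206,yy-181)>16]=0
    n,l,st,_=cv2.connectedComponentsWithStats(m);k=1+np.argmax(st[1:,4])
    p=cv2.boxPoints(cv2.minAreaRect(cv2.findNonZero((l==k).astype(np.uint8))))
    w=np.array([onz("top",q,.09)[:2] for q in p]);e=[w[1]-w[0],w[2]-w[1]];e=max(e,key=np.linalg.norm)
    if e[0]<0:e=-e
    pts=cv2.findNonZero((l==k).astype(np.uint8))[:,0];q=np.array([onz("top",a,.09)[:2] for a in pts]);q=q-q.mean(0)
    v=np.linalg.svd(q,full_matrices=False)[2][0];v=v*np.sign(v[0])
    return np.arctan2(e[1],e[0]),np.arctan2(v[1],v[0]),st[k,4]
E
python3 - <<'E'
from wag import *
t=np.mean([optics.camera("top") for _ in range(2)],0).astype(np.uint8)
o=get_obs();d=o["position"]-[.4367,.2426,0];print(o["position"],np.hypot(*d[:2]),np.arctan2(d[1],d[0]),o["ft_force"])
print(wagon(np.load("top.npy")),wagon(t))
cv2.imwrite("pics/c5.png",cv2.resize(t[140:240,150:270,::-1],(600,500),interpolation=cv2.INTER_CUBIC))
E
```

```text
[0.59788793 0.16834455 0.0600981 ] 0.17746949486816985 -0.4316967433602476 [ 7.75064618 -3.3037804   7.06391641]
(np.float64(-0.8990584491843002), np.float64(-0.8880765205384054), np.int32(293)) (np.float64(-0.4125555203211251), np.float64(-0.433191575624385), np.int32(276))
```

View pics/c5.png

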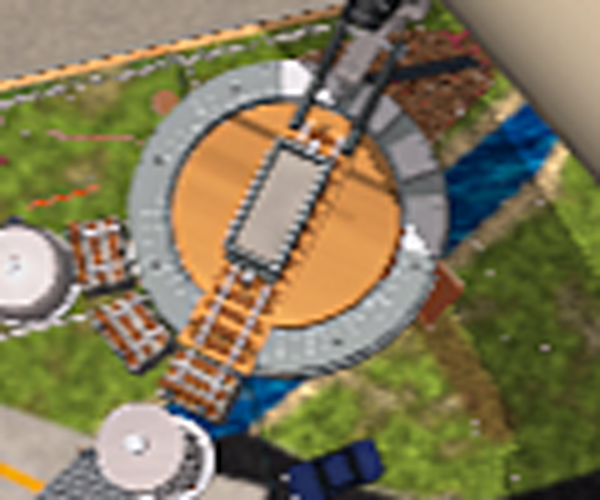

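The track now runs straight into the stub at (200,390) in front of the silo. The wagon axis has turned by about 0.455 rad, so I'll release slowly.

Call:
send_rows([
  [[0,0,0,0,0,-0.015,0],[0,0,0,0,0,-0.015,0],[0,0,0,0,0,-0.015,0],[0,0,0,0,0,-0.015,0],[0,0,0,0,0,-0.015,0],[0,0,0,0,0,-0.015,0],[0,0,0,0,0,-0.01,0],[0,0,0,0,0,0,0]],
])

```text
clock: 9.6
position: [0.596, 0.1689, 0.0797]
ee_rot: [0.843, 0.537, 0.001, 0.001]
ft_force: [2.5, -1.5, 5.9]
grip_width: -0.002
grasp_force: 2.9
```

Call:
send_rows([
  [[0,0,0,0,0,-0.01,0],[0,0,0,0,0,-0.02,0],[0,0,0,0,0,-0.05,0],[0,0,0,0,0,-0.1,0],[0,0,0,0,0,-0.15,0],[0,0,0,0,0,-0.15,0],[0,0,0,0,0,-0.15,0],[0,0,0,0,0,-0.15,0],[0,0,0,0,0,0,0],[0,0,0,0,0,0,0]],
])

```text
clock: 10.43
position: [0.595, 0.1696, 0.2363]
ee_rot: [0.843, 0.538, 0.001, 0.001]
ft_force: [-0.3, 0.4, -0.5]
grip_width: -0.001
grasp_force: 0.0
```

```bash
python3 - <<'E'
from wag import *
t=np.mean([optics.camera("top") for _ in range(2)],0).astype(np.uint8)
s=np.mean([optics.camera("side") for _ in range(3)],0).astype(np.uint8)
o=get_obs();print(o["position"],o["ft_force"],wagon(t))
a=cv2.resize(t[140:240,150:270,::-1],(480,400),interpolation=cv2.INTER_CUBIC)
b=cv2.resize(s[160:210,265:305,::-1],(320,400),interpolation=cv2.INTER_CUBIC)
cv2.imwrite("pics/c6.png",np.hstack([a,b]))
E
```

```text
[0.59398417 0.16875478 0.23286454] [-0.04750226  0.10466555 -0.35560325] (np.float64(-0.4314054340930557), np.float64(-0.45100491366577683), np.int32(276))
```

View pics/c6.png

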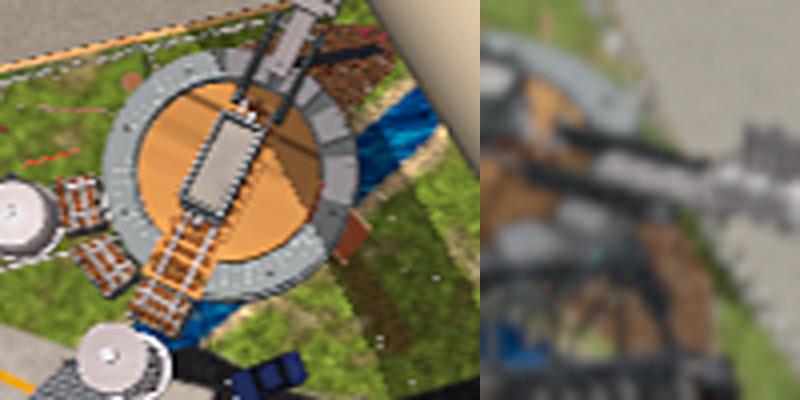

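The track is in line with the silo stub at (160,305), and the wagon axis reads about +0.44 rad. The lever followed the fingers almost to its rest height, which a pin sitting on the rim would not allow, so the pin is home.

```bash
python3 -c "
from workcell import job;print(job.hand_in())"
```

```text
the job is handed in; nothing more can be done
None
```

I swung the deck to the silo's siding (measured at about +0.44 rad), let the lever spring up so the pin dropped into the notch, lifted the arm clear and handed the job in; no verdict came back.

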